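# Set up a two-jar slide staining carrier

### The arm

A 6-joint arm with a two-finger parallel gripper is mounted at the origin on the work surface. World frame = base frame: x ahead of the robot, y to its left, z up, the work surface at z = 0. Lengths are in m, angles in rad, forces in N, time in s.
With the tool pointing down it reaches from about 0.3 to 0.95 m from the base axis. Payload 3.1 kg.
Tool frame: the origin (TCP) lies at the very end of the fingers, on their centre line; the grasp point (between the pads) lies 19 mm behind it (r.grip_depth is the distance from the TCP to the grasp point, in m); z points along the fingers, y is the direction in which the jaws open and shut (so a half turn about z gives the same grasp; the last joint's range is limited). The gripper opens to 85 mm and grips with 20 to 120 N. Pads are 22 mm wide; open, the fingers measure 114 mm over their backs; the gripper's body (76 mm by 85 mm) begins 54 mm behind the grasp point. The pads swing forward as they close: fully open they stand 13 mm farther back than shut.
Start: joints at [-0.07, 0.308, 1.634, -0, 1.2, -0.07], TCP at [0.625, -0, 0.231] pointing down, gripper open.
Joint ranges: [-3.06, 3.06], [-0.79, 1.96], [0.05, 2.63], [-1.19, 4.34], [0.05, 2.64], [-2.94, 2.94]. Speed limits (rad/s): [2.79, 2.79, 3.14, 3.14, 3.14, 3.14].

### API

Orientations are given as a unit quaternion [w, x, y, z].
In Python, from rig import r, claw, vision, order gives the robot as it stands. Calls block until the motion is done:
- r.movep(position, orientation): joint-space move of the TCP to a pose.
- r.movel(position, frame=None, feed=0.15): straight line of the TCP; frame=None keeps the orientation; feed is the mean speed in m/s.
- r.goto_joints(angles): joint-space move.
- claw.set_gripper(opening): finger opening in m; the grip force is fixed at half the most; returns when the fingers have stopped.
- r.sleep(seconds).
- r.ik(position, orientation): joint angles nearest the present ones, or None.
- r.observe(): the state.
- vision.capture(name): name is "scene" or "side" or "wrist"; returns (picture, depth): 384x512x3 uint8, red, green, blue; 384x512 float32, m along the optical axis (not along the pixel's ray), 0 where there is no reading.
- vision.get_calibration(name): a dict with "intrinsics" (3x3 intrinsics, pixels), "dist" ([k1, k2, p1, p2, k3] as OpenCV has them; the pictures are not rectified), "R" (3x3) and "t" (3): a world point X has camera coordinates R X + t; the wrist camera has in their place "hand_eye" (4x4, takes a point from camera to tool coordinates, whose origin is the TCP and whose axes are the flange's). Camera axes: x right, y down, z forward; pixel columns grow to the right and rows downward; lengths in m; the calibration is good to about 2 mm. A picture is of the moment at which its call begins: read the wrist's pose just before it. get_calibration takes no time and is no camera call.
A pose or a line that the arm cannot do raises r.MotionError and nothing moves.
- order.job_done(): hands the job in, once; it reports no verdict.
The state is a dict: "time": time; "joints": joint angles; "qd": joint speeds; "joint_efforts": joint torques, N m; "position": TCP position; "ee_rot": TCP orientation; "ft_force": force on the tool from outside, world axes, zero at the start; "torque": the same for the moment, N m; "finger_gap": finger opening in m.
Only numpy, scipy, OpenCV 4.12 (cv2) and the standard library are available. Lean on these libraries where they do the work, as an engineer would, in place of code of your own. Each camera call takes 0.05 s, during which the arm holds its last target. There are 200 camera calls.

### The job

Set up the steel staining carrier: first stand the two empty jars upright in it, the rectangular jar in the rectangular bay and the round jar in the round bay. Then lower the rack of slides into the rectangular jar, and close each jar with its own lid, seated level all round. Set the jars and the rack of slides down gently, without dropping them or tipping them over, and leave the slide box, the bottle and the counter where they are.

Things in the scene. Friction and masses are not known exactly. Their poses are not given: they have to be found in the camera images.
- jar: Rectangular white plastic jar, open at the top, loose on the bench. Outside 66 mm (its x) by 80 mm (its y) at the rim, 61 by 75 mm at the foot, 100 mm high; walls 3 mm, floor 4 mm thick; inside 60 by 74 mm at the mouth, 55 by 69 mm at the floor. Origin: centre of the underside, z up. About 0.13 kg. Take it across its 66 mm width, near the rim. A half turn makes no difference.
- rack: Grey rack of ten upright slides. Base 46 (x) by 54 mm (y), 94 mm high; origin: centre of the underside. Handle: flat bar over the centre, 40 mm along x, 10 mm thick along y, 80 to 94 mm up; slide tops at 79 mm, so fingertips only. Long side along the jar's y, either way. In the jar it stands 4 mm above the jar's underside, bar top 2 mm below the rim: open only some 14 mm more to let go. 0.1 kg.
- lid: White rectangular lid, loose, right way up. Outside 78 (x) by 92 mm (y); skirt 10 mm deep, inside 73 by 87 mm (3.5 mm play each side on the rim), plate 3 mm; bar handle on top, 12 mm thick along x, 44 mm along y, 13 to 37 mm up. Origin: centre of the skirt's lower edge, z up. Seated, it is 90 mm above the jar's underside, long side along the jar's y, either way round. 0.05 kg.
- coplin: Round white glazed slide jar, open at the top with short ribs inside, standing loose on the bench. 56 mm across (51 mm at the foot), 95 mm high, wall 4 mm. Origin: centre of its underside, z up. Mass about 0.17 kg.
- cap: Round white lid of the round jar, loose, right way up. 68 mm across; skirt 10 mm deep, 63 mm across inside (3.5 mm play each side over the jar), plate 4 mm; round knob on top, 20 mm across, 14 to 38 mm up. Origin: centre of the skirt's lower edge, z up. Seated, its plate rests on the rim and its origin is 85 mm above the round jar's underside. 0.05 kg.
- bay_rect: Rectangular bay of the fixed steel carrier (112 by 227 mm, top plate 36 mm above the bench; place and heading vary). Opening 72 mm (x) by 86 mm (y). Origin: centre of the bay's floor, on which the jar stands, 3 mm above the bench; y points along the carrier, away from the round bay, z up. The jar's long side goes along the bay's y.
- bay_round: Round bay of the same carrier, opening 68 mm across in the top plate, 36 mm above the bench. Origin: centre of the bay's floor, on which the jar stands, 3 mm above the bench; y points along the carrier towards the rectangular bay, whose centre is 118 mm away; z up.
- slide_box: Closed cream slide storage box, 85 by 100 mm, 35 mm high, at the left. Not part of the job. Origin: centre of its underside.
- reagent_bottle: Amber bottle with black cap, 64 mm across, 145 mm high, at the right. Not part of the job. Origin: centre of its underside.
- tally_counter: Round steel hand tally counter, 48 mm across, 38 mm high, beyond the carrier. Not part of the job. Origin: centre of its underside.
There are look-alikes about, which are no part of the job. What is shaped like the cap but purple is not meant. Leave any green look-alike of the jar alone.

How it is judged:
On the way, in this order (a step that is already met when the one before it is completed fails the run):
1. both jars stand in their own bays, the rack not yet in and the round jar still open (horizontal distance between jar and bay_rect below 0.012 m and z of jar in the frame of bay_rect between -0.004 and 0.006 m and angle between each of jar, coplin's own z axis and vertical below 0.06 rad and horizontal distance between coplin and bay_round below 0.012 m and z of coplin in the frame of bay_round between -0.004 and 0.006 m and horizontal distance between cap and coplin above 0.05 m and horizontal distance between lid and jar above 0.05 m), for 0.2 s.
2. the slide rack stands on the floor of the rectangular jar, the jar still in its bay (horizontal distance between rack and jar below 0.014 m and z of rack in the frame of jar between 0 and 0.01 m and angle between rack's own z axis and vertical below 0.1 rad and horizontal distance between jar and bay_rect below 0.012 m and z of jar in the frame of bay_rect between -0.004 and 0.006 m and angle between jar's own z axis and vertical below 0.06 rad), for 0.2 s.
At the end, for the whole second after the job is handed in: Each jar upright on the floor of its own bay (within 12 mm of centre, 6 mm in height), the rack on the rectangular jar's floor within 14 mm of centre, each lid seated level on its own jar (within 10 mm of centre and 3.5 mm of its seated height), all at rest (all of step 2 and horizontal distance between coplin and bay_round below 0.012 m and z of coplin in the frame of bay_round between -0.004 and 0.006 m and angle between coplin's own z axis and vertical below 0.06 rad and horizontal distance between lid and jar below 0.01 m and z of lid in the frame of jar between 0.086 and 0.0935 m and angle between the z axis of lid and the z axis of jar, either way round below 0.06 rad and angle between the y axis of lid and the y axis of jar, either way round below 0.2 rad and horizontal distance between cap and coplin below 0.01 m and z of cap in the frame of coplin between 0.081 and 0.0885 m and angle between the z axis of cap and the z axis of coplin, either way round below 0.06 rad and linear speed of each of jar, rack, lid, coplin, cap below 0.02 m/s); the robot touches nothing.
It fails at once if a bystander (slide box, bottle or counter) is moved more than 25 mm (distance of any of slide_box, reagent_bottle, tally_counter from where it was at the start of the episode above 0.025 m).
It fails at once if a jar or the slide rack is tipped over (more than 40 degrees) (angle between any of jar, rack, coplin's own z axis and vertical above 0.7 rad).
It fails at once if the slide rack is dropped into the jar (falls faster than 0.5 m/s) (horizontal distance between rack and jar below 0.03 m and z of rack in the frame of jar below 0.085 m and linear speed of rack above 0.5 m/s).
It fails at once if a jar is dropped into the carrier (faster than 0.5 m/s) ((horizontal distance between jar and bay_rect below 0.03 m and z of jar in the frame of bay_rect below 0.04 m and linear speed of jar above 0.5 m/s) or (horizontal distance between coplin and bay_round below 0.03 m and z of coplin in the frame of bay_round below 0.04 m and linear speed of coplin above 0.5 m/s)).
It also fails if it takes over 122 s, if anything falls off the work surface, if the arm or the gripper's body presses on something with over 40 N, if the wrist force passes 120 N, or if a joint passes its speed limit or range.

## Working session

There is one attempt and no reset: what is moved stays moved. The work goes in short steps, each a Python script; the robot and the scene stay as the last script left them, time stands still between calls to the robot, and variables do not carry over. Pictures are saved under pics/ and viewed, about 12 in all and at most 16, crops included, and the job is handed in when it is done.

```bash
ls; mkdir -p pics; python3 - <<'E'
from rig import r, claw, vision, order
import numpy as np, cv2, json
for n in ("scene","side","wrist"):
    p,d=vision.capture(n); c=vision.get_calibration(n)
    np.savez(f"pics/{n}0.npz",p=p,d=d,**{k:np.array(v) for k,v in c.items()})
    print(n,{k:np.round(v,3).tolist() for k,v in c.items()})
    cv2.imwrite(f"pics/{n}0.png",cv2.resize(p[:,:,::-1],(800,600)))
print(r.observe())
E
```

```text
pics
scene {'intrinsics': [[479.218, 0.0, 254.402], [0.0, 479.218, 198.545], [0.0, 0.0, 1.0]], 'dist': [-0.135, 0.0, 0.0, 0.0, 0.0], 'R': [[0.361, 0.933, -0.013], [0.797, -0.315, -0.515], [-0.484, 0.175, -0.857]], 't': [-0.209, -0.437, 1.691]}
side {'intrinsics': [[387.754, 0.0, 259.187], [0.0, 387.754, 191.122], [0.0, 0.0, 1.0]], 'dist': [0.043, 0.0, 0.0, 0.0, 0.0], 'R': [[-1.0, -0.024, -0.0], [-0.015, 0.631, -0.776], [0.019, -0.775, -0.631]], 't': [0.553, 0.044, 1.234]}
wrist {'intrinsics': [[320.596, 0.0, 255.031], [0.0, 320.596, 190.135], [0.0, 0.0, 1.0]], 'dist': [-0.074, 0.0, 0.0, 0.0, 0.0], 'hand_eye': [[0.001, -0.947, -0.32, 0.082], [1.0, 0.002, -0.001, -0.0], [0.001, -0.32, 0.947, -0.143], [0.0, 0.0, 0.0, 1.0]]}
{'time': 0.15, 'joints': array([-6.96845519e-02,  3.08814004e-01,  1.63488307e+00,  1.85232028e-05,
        1.19970005e+00, -6.97040428e-02]), 'qd': array([ 0.00062106, -0.00243725, -0.00573196, -0.00023314,  0.00028184,
        0.00043081]), 'joint_efforts': array([-7.71605373e-04, -4.15801048e+01, -2.77146006e+01, -1.83032253e-04,
        6.02632252e-03, -2.39092765e-05]), 'position': array([6.24359945e-01, 3.25169178e-05, 2.30310563e-01]), 'ee_rot': array([-6.86518824e-04,  7.07101983e-01,  7.07111004e-01, -5.85491429e-04]), 'ft_force': array([-0.47149913,  0.53065045, -0.03594417]), 'torque': array([-0.04289007, -0.00744514, -0.04538616]), 'finger_gap': 0.08532495537507433}
```

View pics/scene0.png

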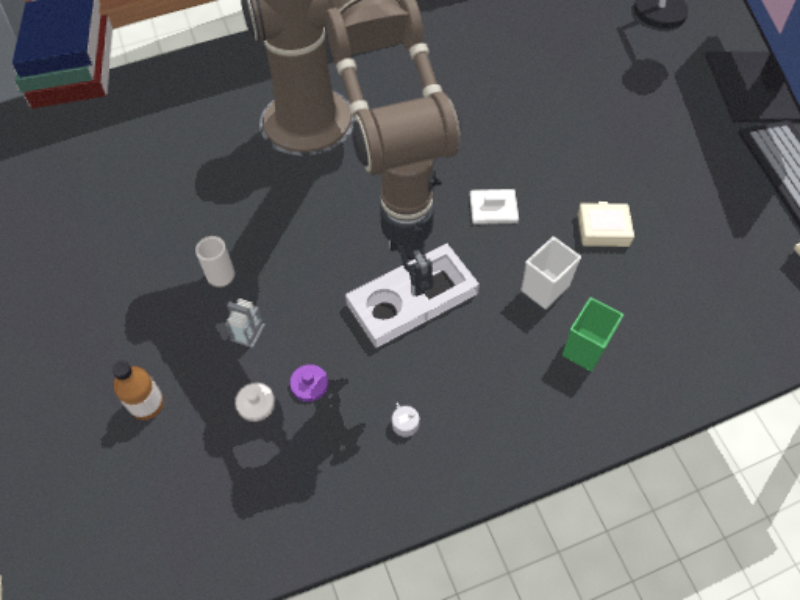

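View pics/side0.png

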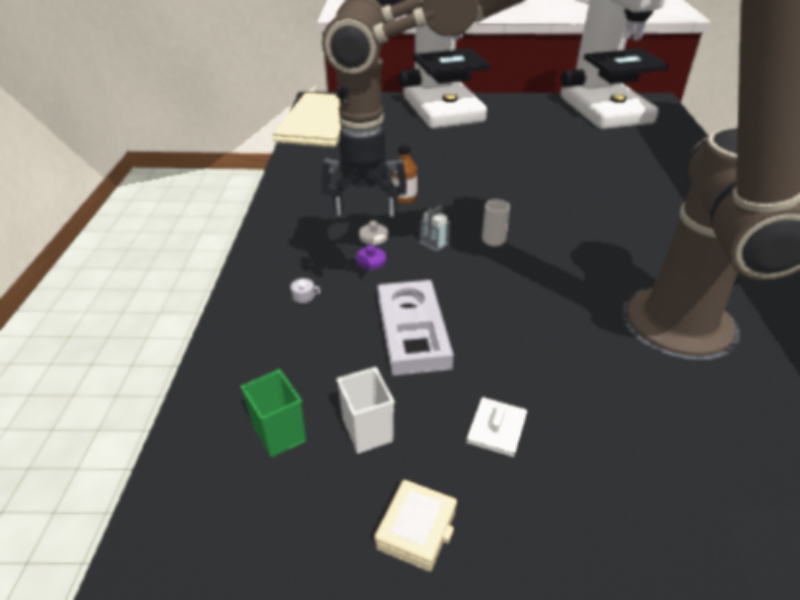

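Scene picture (800x600), candidates: 
- jar: white (549,272), look-alike green (592,334), which I leave alone. 
- cap: white (255,401), look-alike purple (309,383), also left alone. 
- Round jar (215,262), which could only be confused with the bottle (138,390). 
- lid (494,206), versus the cream slide box (606,224). 
- rack (243,322), carrier (412,295), counter (404,420).

Next I fuse the depth clouds.

```bash
cat > h.py <<'E'
import numpy as np, cv2
from scipy.spatial.transform import Rotation as Rn
def cloud(p,d,c,pos=None,quat=None):
    """world points (HxWx3) and validity from a capture"""
    K,D=np.array(c["intrinsics"]),np.array(c["dist"])
    h,w=d.shape
    uv=np.stack(np.meshgrid(np.arange(w),np.arange(h)),-1).reshape(-1,1,2).astype(np.float64)
    n=cv2.undistortPoints(uv,K,D).reshape(h,w,2)
    X=np.dstack([n,np.ones((h,w))])*d[...,None]
    if "R" in c: W=(X-np.array(c["t"]))@np.array(c["R"])
    else:
        H=np.array(c["hand_eye"]); T=X@H[:3,:3].T+H[:3,3]
        W=T@Rn.from_quat(np.roll(quat,-1)).as_matrix().T+pos
    return W,d>0
def ortho(W,ok,p,x0=.25,x1=.95,y0=-.5,y1=.5,s=.002,zmax=.2):
    """top-down height and colour maps; row = x, col = y decreasing"""
    P=W[ok];C=p[ok];m=(P[:,0]>x0)&(P[:,0]<x1)&(P[:,1]>y0)&(P[:,1]<y1)&(P[:,2]<zmax);P=P[m];C=C[m]
    o=np.argsort(P[:,2]);P=P[o];C=C[o]
    i=((x1-P[:,0])/s).astype(int);j=((y1-P[:,1])/s).astype(int)
    Z=np.full((int((x1-x0)/s)+1,int((y1-y0)/s)+1),np.nan);I=np.zeros(Z.shape+(3,),np.uint8)
    Z[i,j]=P[:,2];I[i,j]=C
    return Z,I
E
python3 - <<'E'
from h import *
for n in ("scene","side"):
    f=np.load(f"pics/{n}0.npz"); W,ok=cloud(f["p"],f["d"],f)
    bench=W[ok&(np.abs(W[...,2])<.01)&(W[...,0]>.3)&(W[...,0]<.9)&(abs(W[...,1])<.4)]
    print(n,"bench z",np.median(bench[:,2]).round(4),bench[:,2].std().round(4))
    m=(ok&(W[...,2]>.012)&(W[...,2]<.16)&(W[...,0]>.3)&(W[...,0]<.95)&(abs(W[...,1])<.55)).astype(np.uint8)
    k,L,S,_=cv2.connectedComponentsWithStats(m,connectivity=4)
    for a in range(1,k):
        if S[a,4]<60: continue
        q=W[L==a]; zt=np.percentile(q[:,2],98); t=q[q[:,2]>zt-.008]
        (cx,cy),sz,an=cv2.minAreaRect(t[:,:2].astype(np.float32))
        print("px",(S[a,:2]+S[a,2:4]/2)*800/512,"n",S[a,4],"ztop %.3f"%zt,"rect",np.round([cx,cy,*sz],3),round(an,1),f["p"][L==a].mean(0).astype(int))
E
```

```text
scene bench z -0.0007 0.0027
px [494.53125 204.6875 ] n 301 ztop 0.040 rect [0.394 0.284 0.042 0.016] 68.4 [234 233 233]
px [607.03125 223.4375 ] n 823 ztop 0.040 rect [0.527 0.472 0.101 0.093] 67.6 [235 232 218]
px [214.84375 260.15625] n 529 ztop 0.096 rect [ 0.348 -0.286  0.057  0.054] 47.6 [158 154 151]
px [552.34375 271.09375] n 963 ztop 0.102 rect [0.61  0.294 0.068 0.085] 24.1 [176 175 174]
px [412.5  293.75] n 1577 ztop 0.041 rect [0.539 0.046 0.115 0.229] 9.7 [220 217 224]
px [592.96875 332.8125 ] n 877 ztop 0.102 rect [0.757 0.305 0.065 0.086] 34.9 [ 61 124  75]
px [244.53125 321.875  ] n 430 ztop 0.095 rect [ 0.492 -0.271  0.038  0.011] 48.4 [136 140 142]
px [137.5     389.84375] n 785 ztop 0.146 rect [ 0.568 -0.483  0.028  0.028] 6.9 [133 108  88]
px [309.375 381.25 ] n 294 ztop 0.039 rect [ 0.64  -0.195  0.017  0.019] 76.0 [151  91 184]
px [255.46875 401.5625 ] n 252 ztop 0.039 rect [ 0.641 -0.296  0.018  0.017] 8.8 [200 195 192]
px [406.25    419.53125] n 273 ztop 0.037 rect [ 0.774 -0.061  0.041  0.042] 75.9 [212 209 215]
side bench z -0.0002 0.0019
px [407.8125  172.6
[... 313 characters left out ...]
ct [ 0.635 -0.293  0.015  0.023] 3.7 [171 164 157]
px [371.09375 255.46875] n 152 ztop 0.038 rect [ 0.636 -0.191  0.014  0.028] 3.1 [118  60 156]
px [305.46875 289.84375] n 152 ztop 0.037 rect [ 0.769 -0.058  0.038  0.044] 48.6 [189 184 191]
px [415.625   325.78125] n 1464 ztop 0.038 rect [0.536 0.047 0.113 0.232] 9.8 [201 196 203]
px [365.625   408.59375] n 1346 ztop 0.100 rect [0.609 0.295 0.067 0.083] 23.8 [193 191 186]
px [272.65625 411.71875] n 1411 ztop 0.101 rect [0.756 0.304 0.068 0.086] 34.9 [ 44 120  61]
px [496.875 425.   ] n 631 ztop 0.037 rect [0.392 0.286 0.047 0.012] 70.0 [244 243 241]
px [415.625   524.21875] n 1857 ztop 0.039 rect [0.522 0.474 0.101 0.091] 68.2 [239 232 211]
```

The two views agree to about 4 mm. I'll fit the carrier (plate minus its two holes) in each cloud.

```bash
cat >> h.py <<'E'
from scipy.optimize import differential_evolution, minimize
def sdf(q,off):
    """signed distance, <0 on the plate; carrier frame y along it, rect bay at off, round bay at off-.118"""
    box=lambda c,hx,hy: np.maximum(abs(q[:,0])-hx,abs(q[:,1]-c)-hy)
    return np.maximum.reduce([box(0,.056,.1135),-box(off,.036,.043),.034-np.hypot(q[:,0],q[:,1]-off+.118)])
def fit_carrier(P):
    P=P[(abs(P[:,0]-.537)<.12)&(abs(P[:,1]-.046)<.16)]
    top=P[(P[:,2]>.031)&(P[:,2]<.042)]; low=P[P[:,2]<.024]
    def cost(v):
        c,s=np.cos(v[2]),np.sin(v[2]); Q=np.array([[c,-s],[s,c]])
        f=lambda A: sdf((A[:,:2]-v[:2])@Q,v[3])
        return np.clip(f(top),0,.01).mean()+np.clip(-f(low),0,.01).mean()
    o=differential_evolution(cost,[(.51,.57),(.01,.08),(.07,.27),(.04,.07)],seed=0,maxiter=150)
    v=o.x; d=np.array([-np.sin(v[2]),np.cos(v[2])])
    return v,v[:2]+d*v[3],v[:2]+d*(v[3]-.118),o.fun,len(top),len(low)
E
python3 - <<'E'
from h import *
from rig import r
o=r.observe()
for n in ("scene","side","wrist"):
    f=np.load(f"pics/{n}0.npz"); W,ok=cloud(f["p"],f["d"],f,o["position"],o["ee_rot"])
    P=W[ok]; 
    if n=="wrist": print("bench",np.median(P[abs(P[:,2])<.012,2]), "top",np.median(P[(P[:,2]>.03)&(P[:,2]<.044),2]))
    for x in fit_carrier(P): print(n,np.round(x,4))
E
```

```text
scene [0.5369 0.0457 0.1681 0.0561]
scene [0.5275 0.101 ]
scene [ 0.5472 -0.0154]
scene 0.0006
scene 1395
scene 5185
side [0.5359 0.0449 0.1686 0.0562]
side [0.5265 0.1004]
side [ 0.5463 -0.016 ]
side 0.0005
side 1188
side 3798
bench 0.0007565275944868832 top 0.03669446111212549
wrist [0.5366 0.0439 0.1725 0.056 ]
wrist [0.5269 0.0991]
wrist [ 0.5472 -0.0171]
wrist 0.0002
wrist 14395
wrist 34298
```

View pics/wrist0.png

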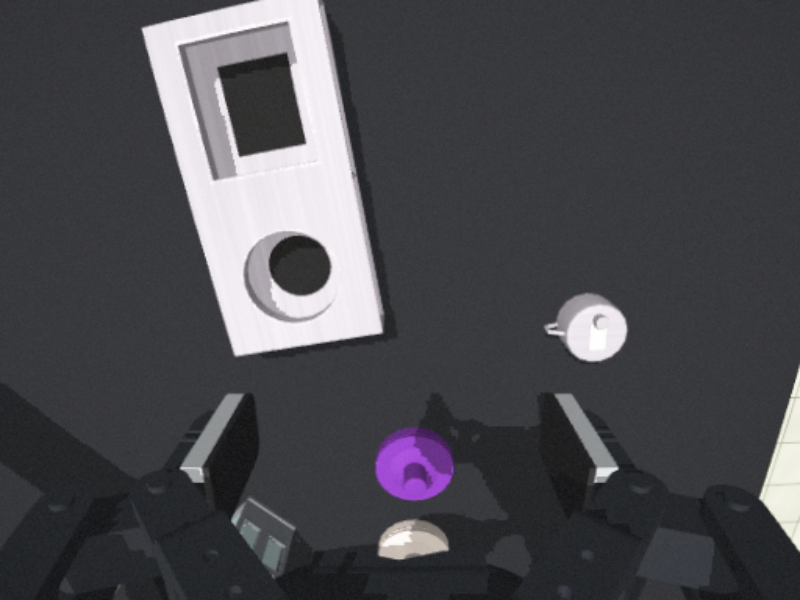

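Wrist picture: carrier at (260,180) with the rect bay at (260,105) and round bay at (297,270), purple cap (415,465), and part of the white cap (415,540). Bay centres agree across the three views within 2 mm. Next, the jar: a close look on the way, then pick and place.

```bash
cat >> h.py <<'E'
from rig import r, claw, vision, order
TH=.170; RECT=np.array([.527,.0998]); ROUND=np.array([.547,-.0163])
def quat(phi):
    s,c=np.sin(phi),np.cos(phi)
    m=np.array([[-s,c,0],[c,s,0],[0,0,-1]])
    return np.roll(Rn.from_matrix(m).as_quat(),1)
def hover(xy,phi,z): r.movep([xy[0],xy[1],z],quat(phi))
def look(xy,phi,z=.24,back=.09,name=None,rad=.07,slab=.006,zr=(.012,.16)):
    """hover so that xy is in view; minAreaRect of the top slab and of everything near xy"""
    hover(np.array(xy)-back*np.array([-np.sin(phi),np.cos(phi)]),phi,z)
    return snap(xy,name,rad,slab,zr)
def snap(xy,name=None,rad=.07,slab=.006,zr=(.012,.16)):
    r.sleep(.2); o=r.observe(); p,d=vision.capture("wrist")
    W,ok=cloud(p,d,vision.get_calibration("wrist"),o["position"],o["ee_rot"])
    if name: cv2.imwrite(f"pics/{name}.png",cv2.cvtColor(p,cv2.COLOR_RGB2BGR))
    P=W[ok]; 
    P=P[(np.hypot(P[:,0]-xy[0],P[:,1]-xy[1])<rad)&(P[:,2]>zr[0])&(P[:,2]<zr[1])]
    zt=np.percentile(P[:,2],99); T=P[P[:,2]>zt-slab]
    c,s,a=cv2.minAreaRect(T[:,:2].astype(np.float32))
    print("t %.1f"%o["time"],"top z %.4f"%zt,"rect",np.round([*c,*s],4),"ang %.1f"%a,"n",len(T))
    return P,T
def st(tag=""):
    o=r.observe(); print(tag,"t %.1f"%o["time"],np.round(o["position"],4),"gap %.4f"%o["finger_gap"],"F",np.round(o["ft_force"],1))
    return o
E
python3 - <<'E'
from h import *
look((.6095,.2945),.417,name="jar1")
E
```

```text
t 1.2 top z 0.1018 rect [0.6092 0.2939 0.0667 0.0805] ang 23.8 n 1639
```

View pics/jar1.png

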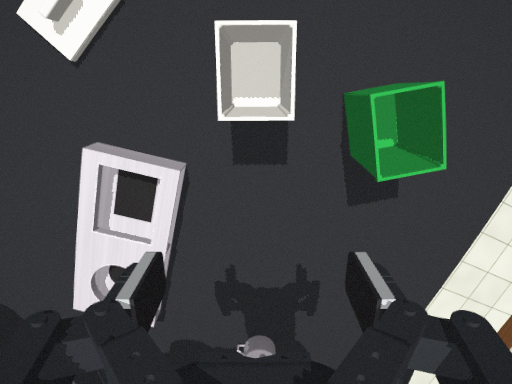

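The close crop confirms it: the white empty jar is at (256,70), size 67×80 as described, with the green one separate at (400,130). I'll pick and place it.

```bash
cat >> h.py <<'E'
def lower(xy,z,feed=.06,fz=6,step=.002):
    """down in small steps until contact or z"""
    f0=r.observe()["ft_force"][2]; zc=r.observe()["position"][2]
    while zc>z:
        zc=max(z,zc-step); r.movel([*xy,zc],feed=feed)
        if r.observe()["ft_force"][2]-f0>fz: break
    return st("lowered")
E
python3 - <<'E'
from h import *
a=np.radians(23.8)
hover((.6092,.2939),a,.17); r.movel([.6092,.2939,.055],feed=.2)
claw.set_gripper(.055); st("grip")
r.movel([.6092,.2939,.17],feed=.2); st("lift")
hover(RECT,TH,.17); r.sleep(.2); st("over")
r.movel([*RECT,.105],feed=.15); st()
lower(RECT,.055+.004,feed=.05)
E
```

```text
grip t 2.8 [0.6112 0.2946 0.0579] gap 0.0648 F [-0.7 -0.7  5.9]
lift t 3.5 [0.608  0.2935 0.1686] gap 0.0650 F [-0.8 -0.1 -1.7]
over t 4.6 [0.5279 0.1011 0.1701] gap 0.0652 F [ 0.7 -0.5 -1.3]
 t 5.2 [0.5274 0.1001 0.1052] gap 0.0651 F [ 1. -0. -1.]
lowered t 10.9 [0.527  0.0998 0.061 ] gap 0.0649 F [-5.4 -0.9  9.8]
```

```bash
python3 - <<'E'
from h import *
claw.set_gripper(.085); r.movel([*RECT,.17],feed=.2); st()
look(RECT,TH,back=.05,name="jar2",slab=.005)
E
```

```text
t 12.0 [0.5262 0.0997 0.1691] gap 0.0848 F [-0.3 -0.9  0.2]
t 12.6 top z 0.1046 rect [0.525  0.099  0.066  0.0803] ang 9.8 n 1423
```

View pics/jar2.png

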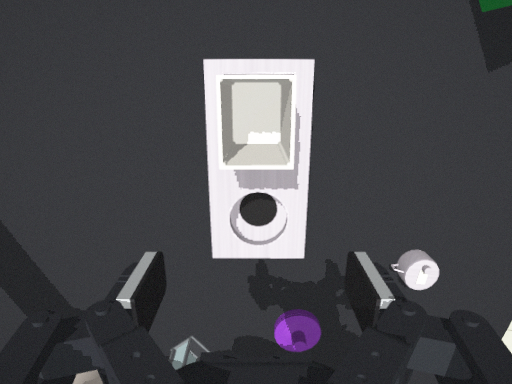

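The jar stands seated: rim at 0.1046 and within 2 mm of the bay centre, at (256,120) in the picture. Next, the round jar.

```bash
python3 - <<'E'
from h import *
P,T=look((.347,-.2865),TH,name="cop1",slab=.005,rad=.06)
(x,y),R=cv2.minEnclosingCircle(T[:,:2].astype(np.float32)); print("circle",x,y,R)
b=cv2.minAreaRect(T[:,:2].astype(np.float32))[0]
if abs(R-.028)<.003:
    hover(b,TH,.17); r.movel([*b,.05],feed=.2); claw.set_gripper(.045); g=st("grip")
    r.movel([*b,.20],feed=.2); st("lift")
    hover(ROUND,TH,.20); r.sleep(.2); st("over")
    r.movel([*ROUND,.10],feed=.15)
    lower(ROUND,g["position"][2]+.001,feed=.05)
E
```

```text
t 14.5 top z 0.0969 rect [ 0.3461 -0.2878  0.054   0.0541] ang 55.2 n 938
circle 0.34626439213752747 -0.2879251539707184 0.0279607642441988
grip t 16.3 [ 0.3473 -0.2891  0.0517] gap 0.0543 F [-0.8 -0.1  6.2]
lift t 17.2 [ 0.3452 -0.2868  0.1987] gap 0.0541 F [ 0.2  0.5 -1.7]
over t 18.6 [ 0.5467 -0.0176  0.2   ] gap 0.0547 F [ 0.1  1.  -2. ]
lowered t 25.4 [ 0.5472 -0.0163  0.0548] gap 0.0542 F [-4.2  1.7 11.5]
```

```bash
python3 - <<'E'
from h import *
claw.set_gripper(.085); r.movel([*ROUND,.17],feed=.2); st()
look(ROUND,TH,back=.07,name="cop2",slab=.005,rad=.045)
snap(RECT,rad=.06,slab=.005)
phi=np.radians(-40)
look((.491,-.2695),phi,name="rack1",slab=.008,rad=.05)
E
```

```text
t 26.6 [ 0.5461 -0.0162  0.169 ] gap 0.0852 F [-1.  -0.2 -1.1]
t 27.3 top z 0.0995 rect [ 0.5464 -0.0152  0.0544  0.0544] ang 55.7 n 945
t 27.5 top z 0.0951 rect [0.531  0.0603 0.0618 0.0012] ang 9.6 n 142
t 28.9 top z 0.0957 rect [ 0.4903 -0.2717  0.0396  0.0093] ang 48.3 n 517
```

```bash
cd pics; python3 -c "
import cv2;cv2.imwrite('two.png',cv2.hconcat([cv2.resize(cv2.imread(f),(400,300)) for f in ('cop2.png','rack1.png')]))"
```

```text
(no output)
```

View pics/two.png

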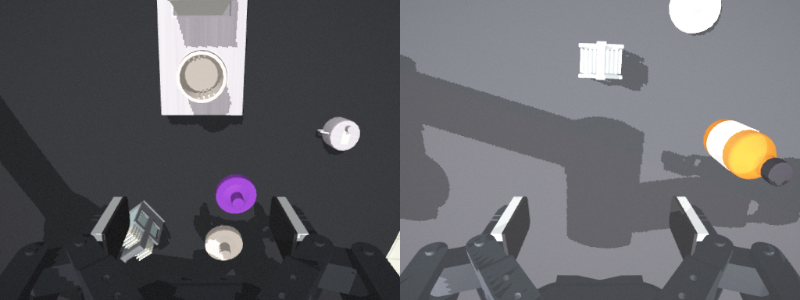

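Both jars are seated; the coplin rim is at 0.0995 and centred. The right half shows the rack at (600,60) with its bar along tool x. Now the rack.

```bash
python3 - <<'E'
from h import *
b=np.array([.4905,-.2710]); a=np.radians(48.3-90); J=np.array([.526,.0995]); pj=np.radians(9.75-90)
claw.set_gripper(.04)
hover(b,a,.15); r.movel([*b,.083],feed=.12); r.sleep(.2); claw.set_gripper(.0); g=st("grip")
r.movel([*b,.23],feed=.15); st("lift")
hover(J,pj,.23); r.sleep(.3); st("over")
P,T=snap(J,rad=.08,name="rack2")
E
```

```text
grip t 31.3 [ 0.4912 -0.2714  0.0836] gap 0.0080 F [ 0.4 -2.   2.2]
lift t 32.4 [ 0.4896 -0.2704  0.2286] gap 0.0079 F [-1.2 -0.4 -1.3]
over t 34.1 [0.5262 0.0988 0.23  ] gap 0.0076 F [-0.7  0.3 -0.5]
t 34.3 top z 0.1582 rect [0.5273 0.0992 0.0367 0.0534] ang 10.0 n 317
```

View pics/rack2.png

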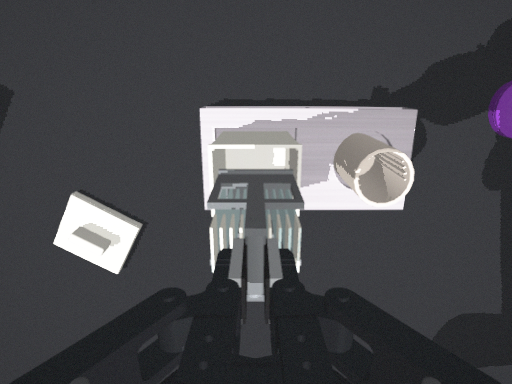

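The rack is held upright, its slides at (256,220) lined up over the jar opening (256,150). Now lowering it.

```bash
python3 - <<'E'
from h import *
J=np.array([.526,.0995])
r.movel([*J,.19],feed=.15); 
lower(J,.0915,feed=.06,step=.003,fz=5)
E
```

```text
lowered t 43.0 [0.5259 0.0995 0.0913] gap 0.0077 F [-0.3  0.2 -1. ]
```

```bash
python3 - <<'E'
from h import *
J=np.array([.526,.0995])
lower(J,.086,feed=.03,step=.001,fz=4)
claw.set_gripper(.022); st("open"); r.movel([*J,.2],feed=.15); st()
look(J,np.radians(9.75),back=.03,z=.26,name="rack3",rad=.03,slab=.005)
E
```

```text
lowered t 43.5 [0.5266 0.0994 0.0905] gap 0.0080 F [-0.7 -0.3  6. ]
open t 43.8 [0.5258 0.0995 0.0891] gap 0.0219 F [-0.   0.2 -0.2]
 t 44.7 [0.5251 0.0994 0.199 ] gap 0.0221 F [ 0.6 -0.3  0.2]
t 46.4 top z 0.1031 rect [0.5308 0.1004 0.0492 0.0176] ang 11.3 n 494
```

View pics/rack3.png

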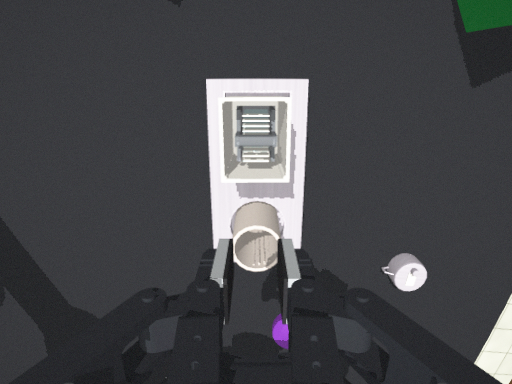

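The rack stands in the jar at (256,140) with its bar top at 0.103. Now re-measuring the rim, then the lid.

```bash
python3 - <<'E'
from h import *
snap(RECT,rad=.06,slab=.006)
snap(ROUND,rad=.04,slab=.005)
claw.set_gripper(.045)
P,T=look((.393,.285),np.radians(-21),name="lid1",rad=.075,slab=.005,zr=(.006,.06))
print("all",cv2.minAreaRect(P[:,:2].astype(np.float32)))
E
```

```text
t 46.6 top z 0.1045 rect [0.5252 0.0994 0.0656 0.0808] ang 10.1 n 1645
t 46.9 top z 0.0992 rect [ 0.5454 -0.015   0.0488  0.055 ] ang 3.8 n 499
t 48.3 top z 0.0383 rect [0.3918 0.2837 0.0429 0.011 ] ang 70.9 n 469
all ((0.3919089436531067, 0.28359055519104004), (0.091708704829216, 0.07865934073925018), 70.69527435302734)
```

```bash
python3 - <<'E'
from h import *
b=(.3918,.2837); a=np.radians(-19.2); J=(.5255,.0994); pj=np.radians(9.9)
hover(b,a,.10); r.movel([*b,.018],feed=.12); claw.set_gripper(0); g=st("grip")
r.movel([*b,.18],feed=.15); st("lift")
hover(J,pj,.18); r.sleep(.3); st("over")
r.movel([*J,.125],feed=.12)
lower(J,g["position"][2]+.090,feed=.04,step=.001,fz=4)
E
```

```text
grip t 50.3 [0.3927 0.2842 0.019 ] gap 0.0101 F [-0.2 -1.1  5.8]
lift t 51.5 [0.3909 0.2832 0.1789] gap 0.0107 F [-0.6 -0.5 -0.9]
over t 52.8 [0.5251 0.1004 0.18  ] gap 0.0105 F [ 0.7  0.9 -1. ]
lowered t 56.9 [0.5257 0.0994 0.1121] gap 0.0108 F [-1.7 -0.6  5.2]
```

```bash
python3 - <<'E'
from h import *
claw.set_gripper(.045); r.movel([.5255,.0994,.19],feed=.15); st()
P,T=look((.5252,.0994),np.radians(9.9),back=.06,z=.26,name="lid2",rad=.075,slab=.006,zr=(.06,.16))
pl=P[(P[:,2]>.095)&(P[:,2]<.115)]
A=np.c_[pl[:,:2]-pl[:,:2].mean(0),np.ones(len(pl))]; k=np.linalg.lstsq(A,pl[:,2],rcond=None)[0]
print("plate plane",k,cv2.minAreaRect(pl[:,:2].astype(np.float32)))
P,T=look((.638,-.2945),TH,name="cap1",rad=.045,slab=.005,zr=(.006,.06))
print("all",cv2.minEnclosingCircle(P[:,:2].astype(np.float32)))
E
cd pics; python3 -c "
import cv2;cv2.imwrite('two2.png',cv2.hconcat([cv2.resize(cv2.imread(f),(400,300)) for f in ('lid2.png','cap1.png')]))"
```

```text
t 58.0 [0.5249 0.0993 0.1894] gap 0.0446 F [-0.2  1.  -0.9]
t 58.6 top z 0.1312 rect [0.5257 0.0991 0.0111 0.0443] ang 10.5 n 734
plate plane [-0.00060903 -0.00234804  0.10648736] ((0.5254205465316772, 0.09921915829181671), (0.07818076759576797, 0.09238171577453613), 10.03243350982666)
t 60.5 top z 0.0394 rect [ 0.6372 -0.2972  0.0176  0.0178] ang 9.4 n 276
all ((0.6371307373046875, -0.29742226004600525), 0.03392687439918518)
```

View pics/two2.png

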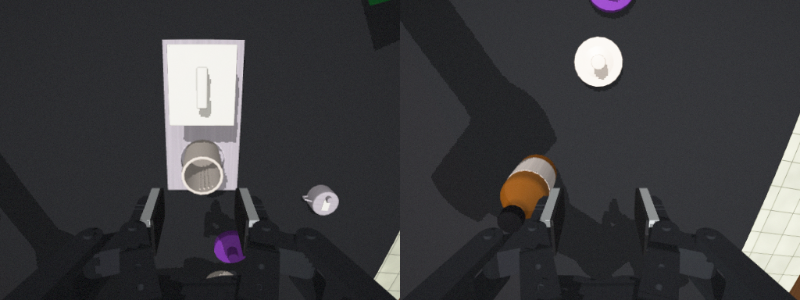

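The lid is seated level, with its plate at 0.1065, tilt about 0.002 and centre within 1 mm. In the right half the white cap is at (598,62), with the purple one separate at the top edge. Now the cap.

```bash
python3 - <<'E'
from h import *
b=(.6372,-.2973); J=(.5462,-.0153)
hover(b,TH,.10); r.movel([*b,.019],feed=.12); claw.set_gripper(0); g=st("grip")
r.movel([*b,.18],feed=.15); st("lift")
hover(J,TH,.18); r.sleep(.3); st("over")
r.movel([*J,.12],feed=.12)
lower(J,g["position"][2]+.085,feed=.04,step=.001,fz=4)
E
```

```text
grip t 62.4 [ 0.6384 -0.2979  0.0207] gap 0.0176 F [ 0.8 -0.5  3.9]
lift t 63.6 [ 0.6362 -0.2968  0.1783] gap 0.0178 F [ 0.2  0.9 -0.4]
over t 65.1 [ 0.5466 -0.0162  0.1799] gap 0.0176 F [ 0.3  0.3 -0.3]
lowered t 68.7 [ 0.5465 -0.0153  0.1087] gap 0.0175 F [-0.6  0.4  3.4]
```

Contact came at the expected 0.1087 (0.0207 + 0.088). Releasing and checking everything.

```bash
python3 - <<'E'
from h import *
claw.set_gripper(.045); r.movel([.5462,-.0153,.19],feed=.15); st()
def plane(P,lo,hi):
    pl=P[(P[:,2]>lo)&(P[:,2]<hi)]; A=np.c_[pl[:,:2]-pl[:,:2].mean(0),np.ones(len(pl))]
    print("plane",np.linalg.lstsq(A,pl[:,2],rcond=None)[0].round(4),cv2.minAreaRect(pl[:,:2].astype(np.float32)))
P,T=look((.5462,-.0153),TH,back=.07,z=.26,name="end",rad=.05,slab=.006,zr=(.06,.16)); plane(P,.092,.115)
P,T=snap((.5252,.0994),rad=.075,zr=(.06,.16)); plane(P,.095,.115)
hover((.45,-.1),TH,.35); p,d=vision.capture("scene"); cv2.imwrite("pics/scene1.png",cv2.resize(p[:,:,::-1],(800,600)))
E
cd pics; python3 -c "
import cv2;cv2.imwrite('two3.png',cv2.hconcat([cv2.resize(cv2.imread(f),(400,300)) for f in ('end.png','scene1.png')]))"
```

```text
t 69.8 [ 0.5456 -0.0152  0.1894] gap 0.0449 F [ 0.5 -0.3 -0.2]
t 70.5 top z 0.1273 rect [ 0.5458 -0.0143  0.0175  0.0195] ang 10.6 n 428
plane [-0.0018 -0.0009  0.103 ] ((0.5458641052246094, -0.0144076868891716), (0.0663054808974266, 0.06686621159315109), 9.935029983520508)
t 70.7 top z 0.1082 rect [0.5325 0.0587 0.0776 0.0107] ang 10.0 n 1295
plane [-0.0759  0.4112  0.1054] ((0.5325393676757812, 0.058661088347435), (0.07755178213119507, 0.010727486573159695), 10.037845611572266)
```

View pics/two3.png

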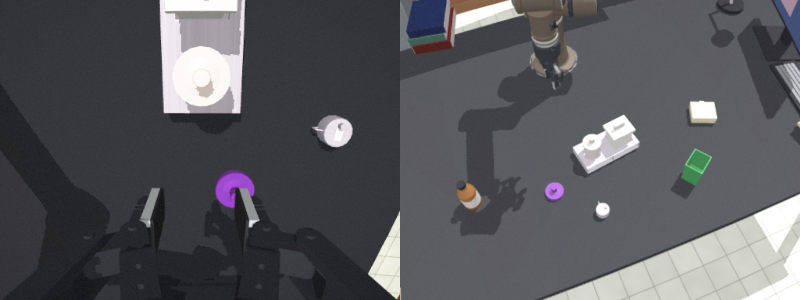

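The cap is seated level: plate at 0.103 against 0.102 nominal, tilt about 0.002. The scene shows both jars closed and the bystanders unmoved.

```bash
python3 -c "
from rig import r,order
order.job_done(); print(r.observe()['time'])"
```

```text
the job is handed in; nothing more can be done
the job is handed in; nothing more can be done
```

The job is done and handed in at about 71 s of the 122 s allowed. I stood both jars in their bays, lowered the rack into the rectangular jar, and closed each jar with its own lid. Every set-down was slow and stopped at light contact, and the purple and green look-alikes were not touched.

Last checks, all from the wrist camera and measured against the calibrated bay positions:

| Item | Check | Measured | Expected |
|---|---|---|---|
| Rectangular jar | Offset from bay centre | about 2 mm | within 12 mm |
| Round jar | Offset from bay centre | 1–2 mm | within 12 mm |
| Rack | Bar top height | 0.103 m | 0.101 m |
| Lid | Plate height | 0.1065 m | 0.106 m |
| Lid | Tilt | about 0.002 rad | below 0.06 rad |
| Lid | Offset from jar | under 1 mm | within 10 mm |
| Cap | Plate height | 0.103 m | 0.102 m |
| Cap | Tilt | about 0.002 rad | below 0.06 rad |
| Cap | Offset from round jar | about 1 mm | within 10 mm |

- **Bystanders:** the slide box, bottle and counter look unmoved in the final scene picture. I did not measure their positions again.
- **Failed check:** the last re-check of the rectangular lid caught only a 10 mm strip at the edge of the picture, so its plane fit (slope 0.41) is meaningless. I relied on the full view taken just after the lid was placed.

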